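Put the stray tools back into their foam pockets

TASK

Put the loose hex key, chuck key, roll of tape and two battery cells back into the foam tool tray, each in the pocket cut to its shape: the keys and the tape lying flat on the pocket floor, the two cells standing upright, one in each round hole. The marker pen has no pocket, so leave it where it lies.

Things in the scene. Friction and masses are not known exactly. Their poses are not given: they have to be found in the camera images.
- hex_key: black L-shaped hexagon key lying flat, 30 x 84 x 8 mm (x, y, z), 30 g. Origin: centre of this outline, on its underside; z up. The long arm, 8 mm wide, runs along y from y = -42 to +42 mm at x = -15 to -7 mm: grasp it across x, about (-11, 6) mm. The short arm runs along x at y = -42 to -34 mm, out to x = +15 mm.
- chuck_key: steel T-shaped drill chuck key lying flat, 56 x 61 mm (x, y), 60 g. Origin: centre of the outline, 2 mm below the surface it rests on; z up. The stem, 8 mm thick (12 mm head at the -y end), runs along y from -30 to +30 mm at x = 0, its axis 6 mm above the origin; the cross bar, 5 mm thick, runs along x, 28 mm to either side, at y = +26 mm. Grasp the stem across x near the origin.
- tape_roll: roll of black masking tape with a tan core, lying flat, 62 mm diameter, 19 mm high, 50 g. Origin: on its underside, within 1 mm of its axis; z up. Grasp across its outside (60 to 62 mm).
- cell_a: red and white cylindrical battery cell standing upright, 15 mm diameter, 50 mm high, 23 g. Origin: centre of its foot; z up along the cell.
- cell_b: second cell, the same as cell_a (either cell may go in either hole).
- hex_insert: black foam insert, 90 x 108 x 20 mm (x, y, z), in the tool tray, with a yellow-floored L-shaped pocket, 6 mm deep, for the hex key, 8 mm larger all round. Origin: centre of the underside, 3 mm above the table; z up; top 23 mm above the table, 5 mm above the tray rim. The key is home with its frame on this one (x on x, y on y), its origin 14 mm above the insert's.
- chuck_insert: black foam insert, 90 x 108 x 20 mm (x, y, z), in the tool tray, with a yellow-floored T-shaped pocket, 6 mm deep, for the chuck key, 8 mm larger all round. Origin: centre of the underside, 3 mm above the table; z up; top 23 mm above the table, 5 mm above the tray rim. The key is home with its frame on this one (x on x, y on y), its origin 12 mm above the insert's.
- tape_insert: black foam insert, 90 x 108 x 20 mm (x, y, z), in the tool tray, with one large yellow-floored round pocket, 78 mm diameter, 6 mm deep, in its middle, for the tape. Origin: centre of the underside, 3 mm above the table; z up; top 23 mm above the table, 5 mm above the tray rim. The tape is home with its origin over this one, 14 mm above it.
- cell_insert: black foam insert, 90 x 108 x 20 mm (x, y, z), in the tool tray, with two yellow-floored round holes, 31 mm diameter, 12 mm deep, at y = -26 and +26 mm, x = 0, for the two cells. Origin: centre of the underside, 3 mm above the table; z up; top 23 mm above the table, 5 mm above the tray rim. A cell is home when its foot stands on the hole's floor, 8 mm above this origin.
- marker: white marker pen with a red cap lying on the table, 17 x 135 x 16 mm, 20 g. Origin: centre of its underside; long axis y. To be left alone.

How it is judged:
By the outcome, as a careful person would: the job done as asked, in the order asked, and still so for the second after the job is handed in, with the robot touching nothing.
It also fails if it takes over 128 s, if anything falls off the work surface, if the arm or the gripper's body presses on something with over 40 N, if the wrist force passes 120 N, or if a joint passes its speed limit or range.

ROBOT

A 7-joint arm with a two-finger parallel gripper is mounted at the origin on a cart in front of the work surface, level with it; the furniture and walls round the work are solid. World frame = base frame: x ahead of the robot, y to its left, z up, the work surface at z = 0. Lengths are in m, angles in rad, forces in N, time in s.
With the tool pointing down it reaches from about 0.425 to 0.875 m from the base axis. Payload 4.7 kg.
Tool frame: the origin (TCP) lies midway between the tips of the shut fingers; the grasp point (between the pads) lies 19 mm behind it; z points along the fingers, y is the line along which they close (so a half turn about z gives the same grasp; the last joint's range is limited). The gripper opens to 87 mm and grips with 3 to 60 N. Pads are 19 mm wide; open, the fingers measure 117 mm over their backs; the gripper's body (75 mm by 190 mm) begins 51 mm behind the grasp point.
Start: joints at [-1.195, 0.321, -0.07, 1.45, 0.023, 1.371, -0.057], TCP at [0.23, 0.608, 0.201] pointing down, gripper open.
Joint ranges: [-2.86, 2.86], [-0.3, 2.09], [-1.38, 1.24], [0.06, 2.45], [-1.56, 4.7], [0.09, 2.05], [-2.69, 2.69]. Speed limits (rad/s): [2.57, 2.57, 3.14, 3.14, 3.14, 3.14, 3.14].

INTERFACE

Orientations are given as a rotation vector (axis times angle).
In Python, from bench import monitor, cams, workorder gives the robot as it stands.
- The arm moves only by the tool move_arm, never from a script. Its arguments are lists of equal length, an entry for each row: "slide": the shift along the tool's x, y, z in cm, a list of three; "roll": the turn about the tool's z in rad. In form: {"slide": [[dx, dy, dz], ...], "roll": [roll, ...]}. A call has 1 to 20 rows; each row is the pose to reach, as a shift and turn from the pose commanded when the call began, along the tool's axes at that moment; what a row does not reach only later rows make up. A row lasts 1/10 s, in which the tool goes at most 50 mm and 8.59 degrees, less where a joint would pass 70% of its speed; a pose out of reach is approached as far as the arm can. A call with a gripper value outside its range is refused whole. "gripper" is the finger opening in cm, from 0 to 8.7, set as the call begins (left out, the last holds). The fingers move at their own pace and stop on an object; "squeeze" is the grip in N (left out, the last holds). Time passes only in rows, so rows that repeat a pose let the fingers close. It gives the time, the measured TCP pose, the force, the opening and the grip force at its end, in the units of the state.
- monitor.get_state(): the state, without advancing time (a new reading comes with each control period).
- cams.get_image(name): name is "scene" or "top"; returns the picture (400x640x3 uint8, red, green, blue); there is no depth.
- cams.get_calibration(name): a dict with "mtx" (3x3 intrinsics, pixels), "R" (3x3) and "t" (3): a world point X has camera coordinates R X + t. Camera axes: x right, y down, z forward; pixel columns grow to the right and rows downward; lengths in m; the calibration is good to about 2 mm. A picture is of the moment at which its call begins. get_calibration takes no time and is no camera call.
- workorder.close_job(): hands the job in; it is judged then, once.
The state is a dict: "time": time; "joint_positions": joint angles; "qd": joint speeds; "joint_torque": joint torques, N m; "position": TCP position; "tool_rot": TCP orientation; "ft_force": force on the tool from outside, world axes, zero at the start; "torque": the same for the moment, N m; "grip_width": opening from 0.0 (shut) to 1.0 (fully open); "grip_force": force on a finger pad.
Only numpy, scipy, OpenCV 4.12 (cv2) and the standard library are available. Lean on these libraries where they do the work, as an engineer would, in place of code of your own. Each camera call takes 0.05 s, during which the arm holds its last target. There are 200 camera calls.

## Working session

There is one attempt and no reset: what is moved stays moved. The work goes in short steps, Python scripts to look and compute and a tool call to move; the robot and the scene stay as the last step left them, time stands still between calls to the robot, and variables do not carry over. Pictures are saved under pics/ and viewed, at most 14 in all, crops included, and the job is handed in when it is done.

Besides the shell and the picture viewer there is one more tool, called after ">>>" by a JSON object that holds its "api" and its "payload". move_arm: Moves the arm, as the interface text tells. Its arguments: {"type":"object","properties":{"slide":{"type":"array","items":{"type":"array","items":{"type":"number"}}},"roll":{"type":"array","items":{"type":"number"}},"gripper":{"type":"number"},"squeeze":{"type":"number"}},"required":["slide","roll"]}

```bash
ls; mkdir -p pics; python3 - <<'E'
from bench import monitor,cams
import cv2
for n in("top","scene"):
    cv2.imwrite(f"pics/{n}0.png",cams.get_image(n)[:,:,::-1]); c=cams.get_calibration(n); print(n,c)
s=monitor.get_state();print(s)
E
```

```text
pics
top {'mtx': array([[484.81617766,   0.        , 322.73959557],
       [  0.        , 484.81617766, 205.94695391],
       [  0.        ,   0.        ,   1.        ]]), 'R': array([[ 0.01544798, -0.99983746,  0.00929569],
       [-0.99519492, -0.01627391, -0.09655172],
       [ 0.0966873 , -0.00775949, -0.99528456]]), 't': array([0.01731627, 0.59222489, 1.31830915])}
scene {'mtx': array([[433.88659229,   0.        , 325.8618156 ],
       [  0.        , 433.88659229, 207.86674667],
       [  0.        ,   0.        ,   1.        ]]), 'R': array([[ 0.81907696, -0.57312691, -0.02526818],
       [-0.29406394, -0.38162343, -0.87629331],
       [ 0.49258435,  0.72518211, -0.48111492]]), 't': array([-0.44470177,  0.24404072,  0.73117277])}
{'time': 0.1, 'joint_positions': array([-1.19492274,  0.3217306 , -0.07002728,  1.45152959,  0.02260826,
        1.37077645, -0.05691363]), 'qd': array([-1.61740087e-03, -1.23880506e-03,  5.51917403e-05, -1.41644801e-03,
        1.14429946e-03,  3.90866293e-05,  1.13495853e-03]), 'joint_torque': array([-1.04813564e-04, -4.92570305e+01, -4.05689422e-01, -3.13397205e+01,
       -6.40074327e-02,  3.95413698e-02,  7.64173092e-05]), 'position': array([0.22995939, 0.6074163 , 0.19989407]), 'tool_rot': array([-5.65206211e-01, -3.09014470e+00,  2.58950452e-03]), 'ft_force': array([-0.58228288,  0.39405231, -0.02990689]), 'torque': array([ 0.04681884, -0.02762246, -0.0536583 ]), 'grip_force': 0.0, 'grip_width': 1.0001776631079988}
```

View pics/top0.png

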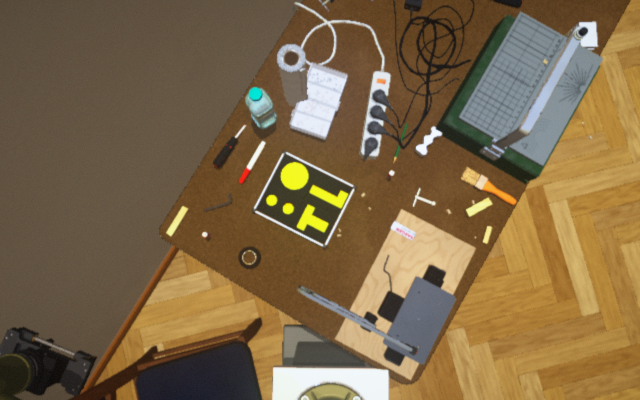

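View pics/scene0.png

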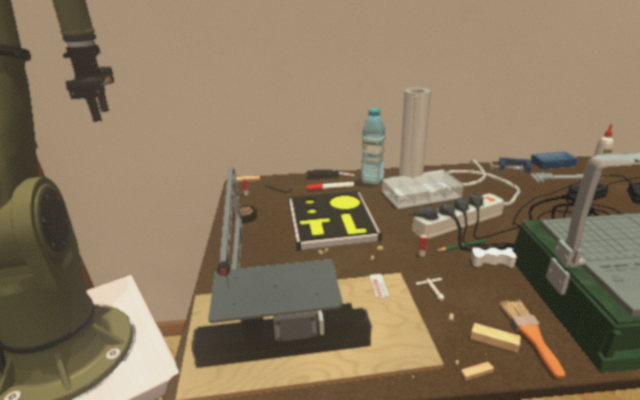

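The top view shows the tray at about (304,198), hex key (217,203), tape (249,258), cells (391,173) and (205,235), chuck key (424,197) and marker (252,162). A tall blade-like thing stands at about (340,305).

```bash
cat > h.py <<'E'
import numpy as np, cv2
from bench import cams, monitor
def ray(n,px,z):
    c=cams.get_calibration(n); px=np.atleast_2d(np.array(px,float))
    d=np.c_[px,np.ones(len(px))]@np.linalg.inv(c["mtx"]).T@c["R"]; o=-c["R"].T@c["t"]
    return o+d*((z-o[2])/d[:,2])[:,None]
def proj(n,X):
    c=cams.get_calibration(n); p=(np.atleast_2d(X)@c["R"].T+c["t"])@c["mtx"].T
    return p[:,:2]/p[:,2:]
E
python3 - <<'E'
from h import *
a=cv2.imread("pics/top0.png")
cv2.imwrite("pics/z1.png",cv2.resize(a[130:280,160:360],None,fx=4,fy=4,interpolation=cv2.INTER_CUBIC))
b=cv2.resize(a[155:215,380:450],None,fx=8,fy=8,interpolation=cv2.INTER_CUBIC)
cv2.imwrite("pics/z2.png",b)
for n,p,z in [("hex",(217,203),.004),("tape",(249,258),.019),("cell",(391,173),.05),("cell",(205,235),.05),("chuck",(424,197),.004),("tray",(304,198),.02),("marker",(252,162),.01),("bladeL",(300,289),.1),("bladeR",(415,357),.1),("bottle",(256,93),.2)]: print(n,ray("top",p,z).round(3))
# blade top: match
for p in [(300,289),(415,357)]:
  for z in (0,.05,.1,.15,.2,.25): print(p,z,ray("top",p,z).round(3),proj("scene",ray("top",p,z)).round(0))
E
```

```text
hex [[0.598 0.325 0.004]]
tape [[0.445 0.228 0.019]]
cell [[ 0.684 -0.16   0.05 ]]
cell [[0.505 0.345 0.05 ]]
chuck [[ 0.624 -0.261  0.004]]
tray [[0.614 0.079 0.02 ]]
marker [[0.716 0.229 0.01 ]]
bladeL [[0.368 0.083 0.1  ]]
bladeR [[ 0.201 -0.215  0.1  ]]
bottle [[0.853 0.198 0.2  ]]
(300, 289) 0 [[0.361 0.086 0.   ]] [[237. 255.]]
(300, 289) 0.05 [[0.365 0.085 0.05 ]] [[236. 236.]]
(300, 289) 0.1 [[0.368 0.083 0.1  ]] [[235. 216.]]
(300, 289) 0.15 [[0.372 0.081 0.15 ]] [[234. 195.]]
(300, 289) 0.2 [[0.376 0.079 0.2  ]] [[233. 172.]]
(300, 289) 0.25 [[0.379 0.077 0.25 ]] [[232. 149.]]
(415, 357) 0 [[ 0.18  -0.234 -0.   ]] [[217. 395.]]
(415, 357) 0.05 [[ 0.19  -0.225  0.05 ]] [[216. 364.]]
(415, 357) 0.1 [[ 0.201 -0.215  0.1  ]] [[215. 332.]]
(415, 357) 0.15 [[ 0.211 -0.205  0.15 ]] [[214. 299.]]
(415, 357) 0.2 [[ 0.221 -0.195  0.2  ]] [[213. 264.]]
(415, 357) 0.25 [[ 0.232 -0.185  0.25 ]] [[212. 228.]]
```

View pics/z1.png

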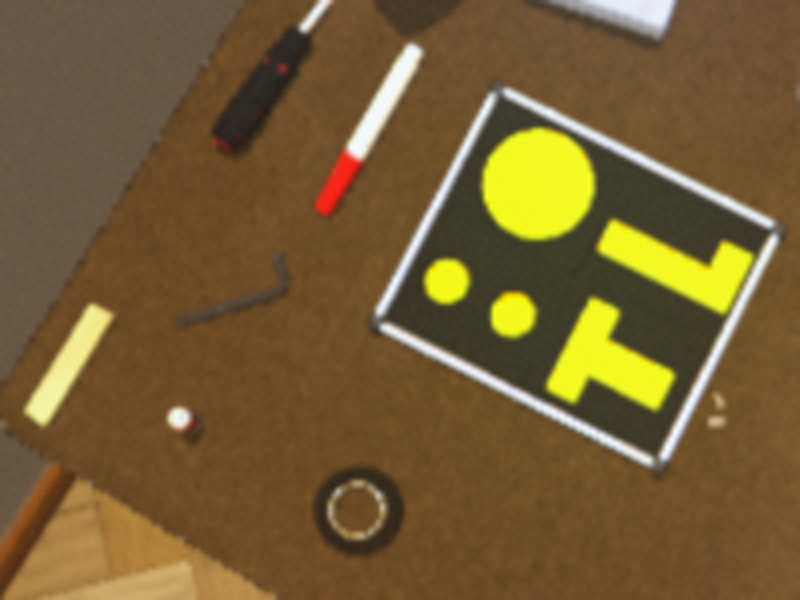

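View pics/z2.png

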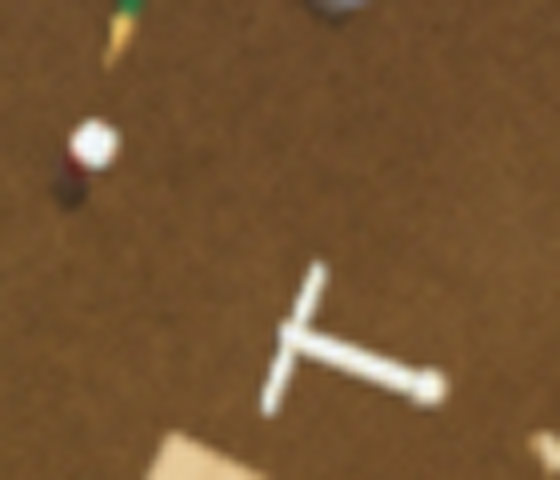

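The crops show the hex key's outer corner at about (232,202), with its long arm reaching to (205,210). The chuck key's bar is at about (416,197), with its head at (433,203). Both pockets are clear. I'll measure next.

```bash
cat > m.py <<'E'
from h import *
im=cv2.imread("pics/top0.png"); S=4
def crop(x0,y0,x1,y1):
    return cv2.resize(im[y0:y1,x0:x1],None,fx=S,fy=S,interpolation=cv2.INTER_CUBIC),np.array([x0,y0])
def blobs(mask,o,z,amin=80,amax=1e9):
    k,cs=0,[]
    for c in cv2.findContours(mask.astype(np.uint8),cv2.RETR_EXTERNAL,cv2.CHAIN_APPROX_NONE)[0]:
        if amin<cv2.contourArea(c)<amax:
            m=np.zeros(mask.shape,np.uint8);cv2.drawContours(m,[c],-1,1,-1); v=np.argwhere(m&mask)[:,::-1]
            cs.append(ray("top",(v+.5)/S-.5+o,z)[:,:2])
    return cs
def rect(p,a):
    R=np.array([[np.cos(a),np.sin(a)],[-np.sin(a),np.cos(a)]]); q=p@R.T
    lo,hi=q.min(0),q.max(0); return ((lo+hi)/2)@R, hi-lo
if __name__=="__main__":
    c,o=crop(245,140,365,255); hsv=cv2.cvtColor(c,cv2.COLOR_BGR2HSV)
    y=(hsv[...,0]>22)&(hsv[...,0]<38)&(hsv[...,1]>150)&(hsv[...,2]>140)
    w=(hsv[...,1]<50)&(hsv[...,2]>130)
    tr=max(blobs(cv2.morphologyEx(w.astype(np.uint8),cv2.MORPH_CLOSE,np.ones((15,15)))>0,o,.018),key=len)
    (r,sz,a)=cv2.minAreaRect((tr*1e4).astype(np.float32)); print("tray",r,sz,a); a=np.radians(a)
    for z in (.017,.011):
        for b in blobs(y,o,z,300): ctr,s=rect(b,a); print("pocket z",z,"rect c",ctr.round(4),"size",s.round(4),"centroid",b.mean(0).round(4))
    print("floor ok; hex/tape")
    for nm,box,z in (("hex",(200,188,238,216),.006),("tape",(232,240,266,276),.019)):
        c,o=crop(*box); g=c.astype(int); h=cv2.cvtColor(c,cv2.COLOR_BGR2HSV)
        d=(g[...,2]-g[...,0]); m=(d<22)
        bs=sorted(blobs(m,o,z,60),key=len)[-1:]
        for b in bs:
            R=cv2.minAreaRect((b*1e4).astype(np.float32)); print(nm,len(b),b.mean(0).round(4),R, cv2.minEnclosingCircle((b*1e4).astype(np.float32)))
            print(cv2.boxPoints(R).round(0).tolist())
        cv2.imwrite(f"pics/m_{nm}.png",m*255)
    for nm,box,z in (("cell1",(383,164,400,185),.05),("cell2",(198,226,215,245),.05),("chuck",(408,184,440,210),.005)):
        c,o=crop(*box); h=cv2.cvtColor(c,cv2.COLOR_BGR2HSV); m=(h[...,1]<90)&(h[...,2]>150)
        b=sorted(blobs(m,o,z,40),key=len)[-1]
        print(nm,len(b),b.mean(0).round(4),b.min(0).round(4),b.max(0).round(4),cv2.minAreaRect((b*1e4).astype(np.float32)))
E
python3 m.py; python3 -c "
import cv2,numpy as np
a=cv2.imread('pics/m_hex.png',0);b=cv2.imread('pics/m_tape.png',0)
o=np.zeros((160,320),np.uint8);o[:a.shape[0],:a.shape[1]]=a;o[:b.shape[0],160:160+b.shape[1]]=b;cv2.imwrite('pics/mm.png',o)"
```

```text
tray (6131.68505859375, 796.0587768554688) (2313.375732421875, 1958.2305908203125) 64.0125961303711
pocket z 0.017 rect c [0.5497 0.051 ] size [0.079  0.0739] centroid [0.553  0.0584]
pocket z 0.017 rect c [0.5852 0.1243] size [0.0317 0.0329] centroid [0.5851 0.1244]
pocket z 0.017 rect c [0.6081 0.1712] size [0.0312 0.0323] centroid [0.6079 0.1712]
pocket z 0.017 rect c [0.6302 0.0114] size [0.1037 0.0484] centroid [0.6215 0.0083]
pocket z 0.017 rect c [0.678  0.1086] size [0.08   0.0793] centroid [0.6777 0.1087]
pocket z 0.011 rect c [0.5501 0.0511] size [0.0794 0.0742] centroid [0.5534 0.0585]
pocket z 0.011 rect c [0.5858 0.1247] size [0.0319 0.033 ] centroid [0.5857 0.1248]
pocket z 0.011 rect c [0.6087 0.1718] size [0.0314 0.0325] centroid [0.6085 0.1718]
pocket z 0.011 rect c [0.6309 0.0113] size [0.1041 0.0486] centroid [0.6222 0.0082]
pocket z 0.011 rect c [0.6789 0.1089] size [0.0803 0.0797] centroid [0.6787 0.109 ]
floor ok; hex/tape
cell1 439 [ 0.6856 -0.1606] [ 0.6774 -0.1684] [ 0.6942 -0.1525] ((6855.20703125, -1608.292236328125), (158.88662719726562, 159.4622344970703), 52.089134216308594)
cell2 393 [0.5084 0.3469] [0.501  0.3392] [0.5153 0.3548] ((5083.1474609375, 3466.21826171875), (147.5353546142578, 144.60182189941406), 62.23255920410156)
chuck 1959 [ 0.6189 -0.2546] [ 0.5971 -0.2919] [ 0.6517 -0.2273] ((6259.46728515625, -2578.57861328125), (531.4403076171875, 653.4556274414062), 4.4314141273498535)[ WARN:0@0.875] global loadsave.cpp:1063 imwrite_ Unsupported depth image for selected encoder is fallbacked to CV_8U.
```

View pics/mm.png

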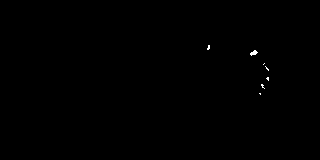

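The hex and tape masks came out empty, because the black parts are brownish in the image. I'll switch to brightness thresholds.

```bash
cat > m2.py <<'E'
from m import *
def line(p):
    v=cv2.fitLine(p.astype(np.float32),cv2.DIST_HUBER,0,1e-4,1e-4).ravel(); return v[2:],v[:2]
def report(nm,p,d0,key):  # key frame from y axis
    d=d0/np.linalg.norm(d0)
    for _ in range(4):
        y=d;x=np.array([y[1],-y[0]]); q=p@np.c_[x,y]; lo,hi=q.min(0),q.max(0); o=(lo+hi)/2
        r=q-o
        sel=(r[:,0]<-.004)&(r[:,1]>-.028) if key=="hex" else (r[:,1]<.019)&(r[:,1]>-.016)
        c,v=line(p[sel]); d=v*np.sign(v@y)
    org=np.c_[x,y]@o; cl=c@x-org@x; yy=r[:,1]
    print(nm,"org",org.round(4),"size",(hi-lo).round(4),"stem line x offset",round(cl,4),"y az deg",round(np.degrees(np.arctan2(*y[::-1])),1),"n",len(p))
    if key=="hex": g=c+y*((org@y+.006)-c@y); 
    else: g=c+y*((org@y)-c@y)
    print("  grasp",g.round(4),"origin from line",(g+(x*.011-y*.006 if key=="hex" else 0)).round(4))
if __name__=="__main__":
    c,o=crop(200,188,238,216); v=c.max(2); t,_=cv2.threshold(v,0,255,cv2.THRESH_OTSU); print(t,v.min(),np.median(v))
    t=(v.min()*.5+np.median(v)*.5);b=max(blobs(v<t,o,.006,60),key=len)
    w=ray("top",[(232,202),(205,210.5)],.006)[:,:2]; report("hex",b,w[1]-w[0],"hex")
    c,o=crop(232,240,266,276); v=c.max(2); t=(v.min()+np.median(v))/2; t2,_=cv2.threshold(v,0,255,cv2.THRESH_OTSU);print(t,t2)
    for tt in (t,t2):
        cs=cv2.findContours((v<tt).astype(np.uint8),cv2.RETR_EXTERNAL,cv2.CHAIN_APPROX_NONE)[0]; k=max(cs,key=cv2.contourArea)[:,0]
        p=ray("top",(k+.5)/S-.5+o,.019)[:,:2]; e=cv2.fitEllipse((p*1e4).astype(np.float32)); print("tape",e)
    c,o=crop(408,184,440,210);h=cv2.cvtColor(c,cv2.COLOR_BGR2HSV)
    for m in ((h[...,1]<90)&(h[...,2]>150),(h[...,1]<110)&(h[...,2]>130)):
        b=max(blobs(m,o,.005,40),key=len); w=ray("top",[(433.7,203.4),(416.6,196.5)],.005)[:,:2]; report("chuck",b,w[1]-w[0],"chuck")
E
python3 m2.py
```

```text
96.0 68 108.0
hex org [0.5986 0.3236] size [0.0309 0.0833] stem line x offset -0.0112 y az deg 107.5 n 1283
  grasp [0.5861 0.3259] origin from line [0.5984 0.3235]
77.5 86.0
tape ((4469.77685546875, 2275.7880859375), (602.7572631835938, 614.1080322265625), 163.7522430419922)
tape ((4469.552734375, 2276.322021484375), (619.2555541992188, 627.2254638671875), 146.04867553710938)
chuck org [ 0.6154 -0.2618] size [0.0579 0.0626] stem line x offset 0.0009 y az deg 69.6 n 1959
  grasp [ 0.6163 -0.2621] origin from line [ 0.6163 -0.2621]
chuck org [ 0.6155 -0.2618] size [0.0595 0.0643] stem line x offset 0.0007 y az deg 69.6 n 2341
  grasp [ 0.6162 -0.2621] origin from line [ 0.6162 -0.2621]
```

```bash
cat > go.py <<'E'
# usage: go.py x y z psi_deg  -> slide (cm) and roll from the present pose
import sys
from h import *
from scipy.spatial.transform import Rotation as R
s=monitor.get_state(); r=R.from_rotvec(s["tool_rot"]).as_matrix(); p=s["position"]
print("t",round(s["time"],2),"pos",p.round(4),"psi",round(np.degrees(np.arctan2(r[1,1],r[0,1])),1),"tilt",np.degrees(np.arccos(-r[2,2])).round(2),"F",s["ft_force"].round(1),"grip",round(s["grip_width"]*8.7,2),round(s["grip_force"],1),"j7",s["joint_positions"][6].round(2))
for a in sys.argv[1:]:
    x,y,z,psi=map(float,a.split(",")); print(a,"slide",((np.array([x,y,z])-p)@r*100).round(2),"roll",round(((np.arctan2(r[1,1],r[0,1])-np.radians(psi)+np.pi)%(2*np.pi))-np.pi,3))
E
python3 go.py .586,.326,.1,17.5 .586,.326,.0035,17.5
```

```text
t 0.1 pos [0.23   0.6074 0.1999] psi 69.3 tilt 0.1 F [-0.6  0.4 -0. ] grip 8.7 0.0 j7 -0.06
.586,.326,.1,17.5 slide [-43.26 -13.7   10.02] roll 0.904
.586,.326,.0035,17.5 slide [-43.26 -13.68  19.67] roll 0.904
```

>>> {"api": "move_arm", "payload": {"slide": [[-43.3, -13.7, 3], [-43.3, -13.7, 3], [-43.3, -13.7, 3], [-43.3, -13.7, 3], [-43.3, -13.7, 3], [-43.3, -13.7, 3], [-43.3, -13.7, 3], [-43.3, -13.7, 3], [-43.3, -13.7, 8], [-43.3, -13.7, 12], [-43.3, -13.7, 14], [-43.3, -13.7, 14], [-43.3, -13.7, 14], [-43.3, -13.7, 14], [-43.3, -13.7, 14]], "roll": [0.9, 0.9, 0.9, 0.9, 0.9, 0.9, 0.9, 0.9, 0.9, 0.9, 0.9, 0.9, 0.9, 0.9, 0.9], "gripper": 3.5}}

```text
time: 1.6
position: [0.5876, 0.3283, 0.0637]
tool_rot: [1.851, 2.537, 0.007]
ft_force: [0.4, 0.1, -0.5]
grip_width: 0.402
grip_force: 0.0
```

```bash
python3 go.py .586,.326,.0035,17.5
```

```text
t 1.6 pos [0.5876 0.3283 0.0637] psi 17.8 tilt 0.25 F [ 0.4  0.1 -0.5] grip 3.5 0.0 j7 -0.15
.586,.326,.0035,17.5 slide [-0.18 -0.25  6.02] roll 0.005
```

>>> {"api": "move_arm", "payload": {"slide": [[0, 0, 2], [0, 0, 2], [0, 0, 2]], "roll": [0, 0, 0]}}

```text
time: 1.9
position: [0.5866, 0.3271, 0.0419]
tool_rot: [1.852, 2.537, 0.001]
ft_force: [0.9, 0.3, 0.3]
grip_width: 0.4
grip_force: 0.0
```

```bash
python3 go.py .586,.326,.0035,17.5
```

```text
t 1.9 pos [0.5866 0.3271 0.0419] psi 17.7 tilt 0.04 F [0.9 0.3 0.3] grip 3.48 0.0 j7 -0.15
.586,.326,.0035,17.5 slide [-0.09 -0.09  3.84] roll 0.004
```

>>> {"api": "move_arm", "payload": {"slide": [[-0.1, -0.1, 2.5], [-0.1, -0.1, 3.6], [-0.1, -0.1, 3.85], [-0.1, -0.1, 3.85], [-0.1, -0.1, 3.85]], "roll": [0, 0, 0, 0, 0]}}

```text
time: 2.4
position: [0.5866, 0.3257, 0.0034]
tool_rot: [1.853, 2.536, 0.002]
ft_force: [-0.8, 1.0, 0.4]
grip_width: 0.398
grip_force: 0.0
```

>>> {"api": "move_arm", "payload": {"slide": [[0, 0, 0], [0, 0, 0], [0, 0, 0], [0, 0, 0], [0, 0, 0], [0, 0, 0], [0, 0, 0]], "roll": [0, 0, 0, 0, 0, 0, 0], "gripper": 0.2, "squeeze": 20}}

```text
time: 3.1
position: [0.5859, 0.3253, 0.0024]
tool_rot: [-1.853, -2.537, -0.0]
ft_force: [-0.1, -0.1, 0.4]
grip_width: 0.029
grip_force: 0.0
```

>>> {"api": "move_arm", "payload": {"slide": [[0, 0, -2], [0, 0, -6], [0, 0, -8], [0, 0, -8], [0, 0, -8]], "roll": [0, 0, 0, 0, 0]}}

```text
time: 3.6
position: [0.5859, 0.3253, 0.0824]
tool_rot: [1.853, 2.537, 0.001]
ft_force: [-0.6, -0.4, 0.6]
grip_width: 0.023
grip_force: 0.0
```

```bash
python3 - <<'E'
import numpy as np
# home: key origin at (.6302,.0114), y az 64; grasp point in key frame (-11,6)
a=np.radians(64);y=np.array([np.cos(a),np.sin(a)]);x=np.array([y[1],-y[0]]);print(np.array([.6302,.0114])-.011*x+.006*y)
E
python3 go.py .623,.0216,.1,-26 .623,.0216,.0245,-26
```

```text
[0.62294349 0.02161485]
t 3.6 pos [0.5859 0.3253 0.0824] psi 17.7 tilt 0.02 F [-0.6 -0.4  0.6] grip 0.2 0.0 j7 -0.15
.623,.0216,.1,-26 slide [-30.06  -5.7   -1.77] roll 0.763
.623,.0216,.0245,-26 slide [-30.06  -5.71   5.78] roll 0.763
```

The fingers shut on nothing, so I'll take a picture.

```bash
python3 - <<'E'
from h import *
a=cams.get_image("top")[:,:,::-1]; b=cams.get_image("scene")[:,:,::-1]
cv2.imwrite("pics/top1.png",a);cv2.imwrite("pics/scene1.png",b)
o=np.zeros((480,800,3),np.uint8)
A=cv2.resize(a[170:240,180:250],(400,400),interpolation=cv2.INTER_CUBIC);B=cv2.resize(b[130:230,230:330],(400,400),interpolation=cv2.INTER_CUBIC)
o[:400,:400]=A;o[:400,400:]=B;cv2.imwrite("pics/v1.png",o)
E
```

```text
(no output)
```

View pics/v1.png

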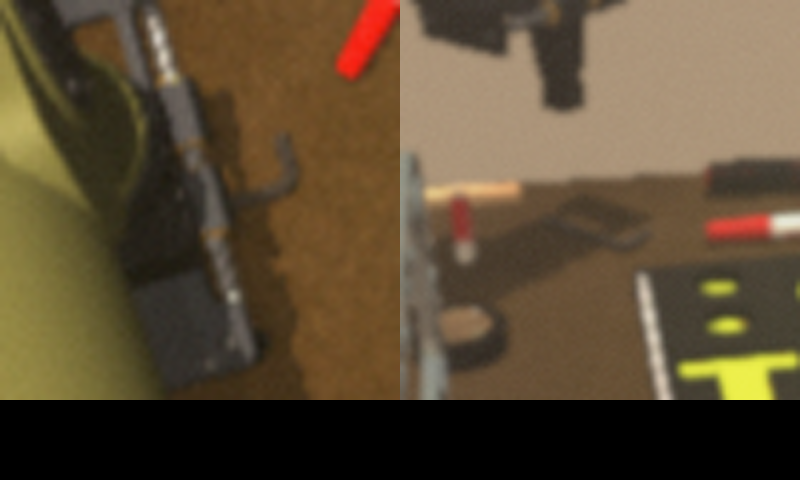

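```bash
python3 - <<'E'
from h import *
s=monitor.get_state()
from scipy.spatial.transform import Rotation as R
r=R.from_rotvec(s["tool_rot"]).as_matrix()
for d in (0,.019,.07): print(d,[proj(n,s["position"]-r[:,2]*d).round(1) for n in("scene","top")])
print("start tcp",proj("scene",[.23,.6074,.1999]))
print("key grasp scene",proj("scene",[.586,.326,.004]), "corner",proj("scene",ray("top",(232,202),.004)))
o=np.zeros((600,800,3),np.uint8)
b=cv2.imread("pics/scene1.png"); a=cv2.imread("pics/scene0.png")
o[:,:400]=cv2.resize(b[110:200,240:300],(400,600),interpolation=cv2.INTER_CUBIC)
o[:,400:]=cv2.resize(a[50:140,60:120],(400,600),interpolation=cv2.INTER_CUBIC)
cv2.imwrite("pics/v2.png",o)
E
```

```text
0 [array([[271. , 164.1]]), array([[211.1, 204.9]])]
0.019 [array([[270.4, 157.8]]), array([[209.5, 204.1]])]
0.07 [array([[268.8, 140.3]]), array([[204.9, 202. ]])]
start tcp [[103.40773767 123.71387361]]
key grasp scene [[273.39912042 188.42794149]] corner [[285.46365328 192.23714814]]
```

View pics/v2.png

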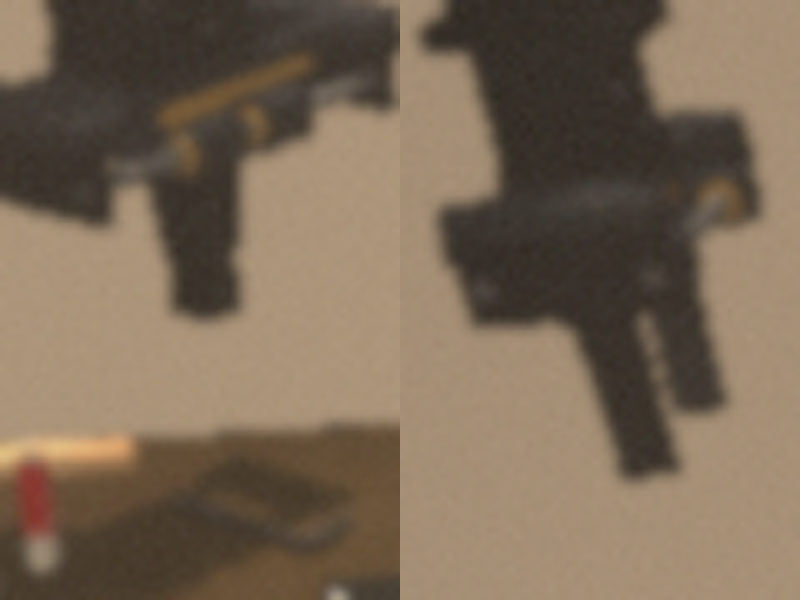

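The visible fingertip sits at scene (270.7,157), but the reported TCP projects to (271,164). The real tips are about 20 mm above the reported TCP, so the fingers shut above the key. I'll go down again with the force guarded.

>>> {"api": "move_arm", "payload": {"slide": [[0, 0, 4], [0, 0, 7], [0, 0, 8.5], [0, 0, 9.2], [0, 0, 9.4], [0, 0, 9.4], [0, 0, 9.4]], "roll": [0, 0, 0, 0, 0, 0, 0], "gripper": 3.5}}

```text
time: 4.4
position: [0.5871, 0.3259, -0.01]
tool_rot: [1.853, 2.536, 0.004]
ft_force: [-0.4, 0.9, 0.3]
grip_width: 0.393
grip_force: 0.0
```

>>> {"api": "move_arm", "payload": {"slide": [[0, 0, 0.2], [0, 0, 0.4], [0, 0, 0.4]], "roll": [0, 0, 0]}}

```text
time: 4.7
position: [0.5858, 0.3253, -0.0156]
tool_rot: [-1.853, -2.537, -0.0]
ft_force: [0.1, 0.6, -0.1]
grip_width: 0.402
grip_force: 0.0
```

>>> {"api": "move_arm", "payload": {"slide": [[0, 0, 0.1], [0, 0, 0.2], [0, 0, 0.2]], "roll": [0, 0, 0]}}

```text
time: 5.0
position: [0.5858, 0.3252, -0.0178]
tool_rot: [-1.853, -2.537, 0.0]
ft_force: [0.2, 0.2, -0.4]
grip_width: 0.404
grip_force: 0.0
```

>>> {"api": "move_arm", "payload": {"slide": [[0, 0, 0.1], [0, 0, 0.1]], "roll": [0, 0]}}

```text
time: 5.2
position: [0.5858, 0.3253, -0.0188]
tool_rot: [-1.853, -2.537, 0.0]
ft_force: [-0.6, 0.1, -1.0]
grip_width: 0.402
grip_force: 0.0
```

>>> {"api": "move_arm", "payload": {"slide": [[0, 0, 0.1], [0, 0, 0.1]], "roll": [0, 0]}}

```text
time: 5.4
position: [0.5859, 0.3252, -0.0198]
tool_rot: [-1.853, -2.537, 0.0]
ft_force: [0.5, -0.5, 0.9]
grip_width: 0.403
grip_force: 0.0
```

>>> {"api": "move_arm", "payload": {"slide": [[0, 0, 0.1], [0, 0, 0.1]], "roll": [0, 0]}}

```text
time: 5.6
position: [0.5858, 0.3253, -0.0208]
tool_rot: [-1.853, -2.537, 0.0]
ft_force: [0.2, -0.6, 0.4]
grip_width: 0.401
grip_force: 0.0
```

>>> {"api": "move_arm", "payload": {"slide": [[0, 0, 0.1], [0, 0, 0.1]], "roll": [0, 0]}}

```text
time: 5.8
position: [0.5861, 0.3254, -0.0212]
tool_rot: [1.853, 2.537, 0.0]
ft_force: [-1.4, 0.1, 3.1]
grip_width: 0.401
grip_force: 1.5
```

>>> {"api": "move_arm", "payload": {"slide": [[0, 0, 0.1], [0, 0, 0.1]], "roll": [0, 0]}}

```text
time: 6.0
position: [0.5861, 0.3254, -0.0212]
tool_rot: [-1.853, -2.537, -0.001]
ft_force: [-2.7, -1.4, 8.0]
grip_width: 0.401
grip_force: 4.1
```

Contact is at TCP z = -0.0212, so the tips are 21 mm above the reported TCP. I'll raise to about 3.5 mm above the table and grip.

>>> {"api": "move_arm", "payload": {"slide": [[0, 0, -0.5], [0, 0, -0.5]], "roll": [0, 0]}}

```text
time: 6.2
position: [0.5865, 0.3256, -0.017]
tool_rot: [1.853, 2.536, 0.002]
ft_force: [0.5, 0.6, -0.5]
grip_width: 0.403
grip_force: 0.0
```

>>> {"api": "move_arm", "payload": {"slide": [[0, 0, 0], [0, 0, 0], [0, 0, 0], [0, 0, 0], [0, 0, 0], [0, 0, 0], [0, 0, 0]], "roll": [0, 0, 0, 0, 0, 0, 0], "gripper": 0.2, "squeeze": 20}}

```text
time: 6.9
position: [0.5859, 0.3253, -0.0177]
tool_rot: [1.853, 2.537, -0.0]
ft_force: [0.1, 0.5, -1.2]
grip_width: 0.074
grip_force: 20.0
```

>>> {"api": "move_arm", "payload": {"slide": [[0, 0, -1], [0, 0, -4], [0, 0, -8], [0, 0, -10], [0, 0, -10], [0, 0, -10]], "roll": [0, 0, 0, 0, 0, 0]}}

```text
time: 7.5
position: [0.5861, 0.3254, 0.083]
tool_rot: [1.853, 2.537, 0.002]
ft_force: [0.4, -0.3, -0.3]
grip_width: 0.078
grip_force: 20.0
```

```bash
python3 go.py .623,.0216,.06,-26 .623,.0216,.004,-26
```

```text
t 7.5 pos [0.5861 0.3254 0.083 ] psi 17.7 tilt 0.06 F [ 0.4 -0.3 -0.3] grip 0.68 20.0 j7 -0.15
.623,.0216,.06,-26 slide [-30.06  -5.72   2.29] roll 0.763
.623,.0216,.004,-26 slide [-30.07  -5.73   7.89] roll 0.763
```

Held. Moving to hover above the hex pocket.

>>> {"api": "move_arm", "payload": {"slide": [[-30.1, -5.7, 0], [-30.1, -5.7, 0], [-30.1, -5.7, 0], [-30.1, -5.7, 0], [-30.1, -5.7, 0], [-30.1, -5.7, 1], [-30.1, -5.7, 2], [-30.1, -5.7, 4], [-30.1, -5.7, 5], [-30.1, -5.7, 5], [-30.1, -5.7, 5], [-30.1, -5.7, 5]], "roll": [0.763, 0.763, 0.763, 0.763, 0.763, 0.763, 0.763, 0.763, 0.763, 0.763, 0.763, 0.763]}}

```text
time: 8.7
position: [0.6237, 0.0219, 0.0331]
tool_rot: [2.663, 1.666, 0.002]
ft_force: [-0.8, 0.9, -0.5]
grip_width: 0.078
grip_force: 20.0
```

```bash
python3 - <<'E'
from h import *
b=cams.get_image("scene")[:,:,::-1]
cv2.imwrite("pics/v3.png",cv2.resize(b[150:260,270:400],(780,600),interpolation=cv2.INTER_CUBIC))
E
python3 go.py .623,.0216,.0035,-26
```

```text
t 8.75 pos [0.6239 0.0218 0.0332] psi -26.0 tilt 0.08 F [-0.4 -0.4 -0.3] grip 0.65 20.0 j7 -0.36
.623,.0216,.0035,-26 slide [-0.06 -0.07  2.97] roll 0.001
```

View pics/v3.png

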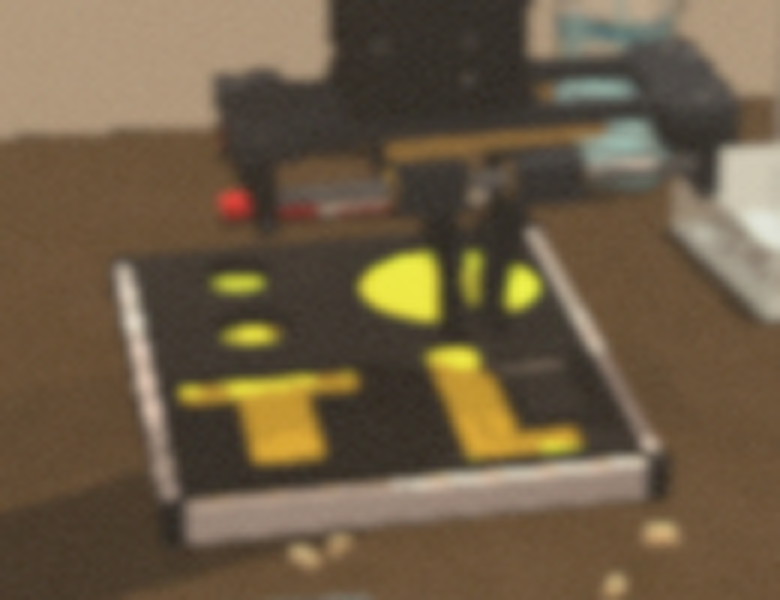

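The key is dark against dark foam. A light streak near (358,217) may be its short arm, so I'll check that against the projection.

```bash
python3 - <<'E'
from h import *
a=np.radians(64);y=np.array([np.cos(a),np.sin(a),0]);x=np.array([y[1],-y[0],0])
g=np.array([.6238,.0218,.0331+.021])
for z in (.0,.0035):
  for k in [(-11,42),(-11,-38),(15,-38)]:
    X=g+x*(k[0]+11)/1000+y*(k[1]-6)/1000+[0,0,z]; p=proj("scene",X)[0]; print(k,z,p.round(1),"crop",((p-[270,150])*[6,600/110]).round(0))
E
```

```text
(-11, 42) 0.0 [345.  202.9] crop [450. 289.]
(-11, -38) 0.0 [351.8 219.1] crop [491. 377.]
(15, -38) 0.0 [363. 218.] crop [558. 371.]
(-11, 42) 0.0035 [345.  201.6] crop [450. 282.]
(-11, -38) 0.0035 [351.8 217.8] crop [491. 370.]
(15, -38) 0.0035 [363.  216.6] crop [558. 363.]
```

>>> {"api": "move_arm", "payload": {"slide": [[0, 0, 1.5], [-0.05, -0.05, 2.6], [-0.05, -0.05, 3.0], [-0.05, -0.05, 3.0], [-0.05, -0.05, 3.0]], "roll": [0, 0, 0, 0, 0]}}

```text
time: 9.25
position: [0.6221, 0.0209, 0.0018]
tool_rot: [-2.664, -1.664, 0.001]
ft_force: [-0.5, 0.3, -0.8]
grip_width: 0.08
grip_force: 20.0
```

>>> {"api": "move_arm", "payload": {"slide": [[0, 0, 0], [0, 0, 0], [0, 0, 0], [0, 0, 0], [0, 0, 0]], "roll": [0, 0, 0, 0, 0], "gripper": 3}}

```text
time: 9.75
position: [0.6226, 0.021, 0.0024]
tool_rot: [2.664, 1.665, 0.0]
ft_force: [0.6, -0.8, -1.1]
grip_width: 0.333
grip_force: 0.0
```

>>> {"api": "move_arm", "payload": {"slide": [[0, 0, -2], [0, 0, -6], [0, 0, -10], [0, 0, -10]], "roll": [0, 0, 0, 0]}}

```text
time: 10.15
position: [0.627, 0.0208, 0.1089]
tool_rot: [2.661, 1.662, 0.016]
ft_force: [0.9, 0.6, 0.7]
grip_width: 0.347
grip_force: 0.0
```

```bash
python3 go.py .6162,-.262,.03,-20.4 .6162,-.262,-.0195,-20.4
```

```text
t 10.15 pos [0.627  0.0208 0.1089] psi -26.0 tilt 0.65 F [0.9 0.6 0.7] grip 3.02 0.0 j7 -0.39
.6162,-.262,.03,-20.4 slide [-25.93  11.37   7.83] roll -0.098
.6162,-.262,-.0195,-20.4 slide [-25.96  11.32  12.78] roll -0.098
```

>>> {"api": "move_arm", "payload": {"slide": [[-25.7, 11.8, 0], [-25.7, 11.8, 0], [-25.7, 11.8, 0], [-25.7, 11.8, 0], [-25.7, 11.8, 0], [-25.7, 11.8, 1], [-25.7, 11.8, 4], [-25.7, 11.8, 7], [-25.7, 11.8, 7.2], [-25.7, 11.8, 7.2], [-25.7, 11.8, 7.2]], "roll": [-0.098, -0.098, -0.098, -0.098, -0.098, -0.098, -0.098, -0.098, -0.098, -0.098, -0.098]}}

```text
time: 11.25
position: [0.617, -0.2619, 0.032]
tool_rot: [2.577, 1.793, 0.002]
ft_force: [-0.4, 0.2, 0.2]
grip_width: 0.341
grip_force: 0.0
```

```bash
python3 go.py .6162,-.262,-.0185,-20.4;  python3 - <<'E'
from h import *
b=cams.get_image("scene")[:,:,::-1]
cv2.imwrite("pics/sc4.png",b);o=np.zeros((400,800,3),np.uint8)
o[:,:400]=cv2.resize(b[190:260,320:390],(400,400),interpolation=cv2.INTER_CUBIC)
o[:,400:]=cv2.resize(b[230:310,390:470],(400,400),interpolation=cv2.INTER_CUBIC)
cv2.imwrite("pics/v4.png",o)
E
```

```text
t 11.25 pos [ 0.617  -0.2619  0.032 ] psi -20.4 tilt 0.14 F [-0.4  0.2  0.2] grip 2.97 0.0 j7 0.22
.6162,-.262,-.0185,-20.4 slide [-0.04 -0.09  5.05] roll 0.001
```

View pics/v4.png

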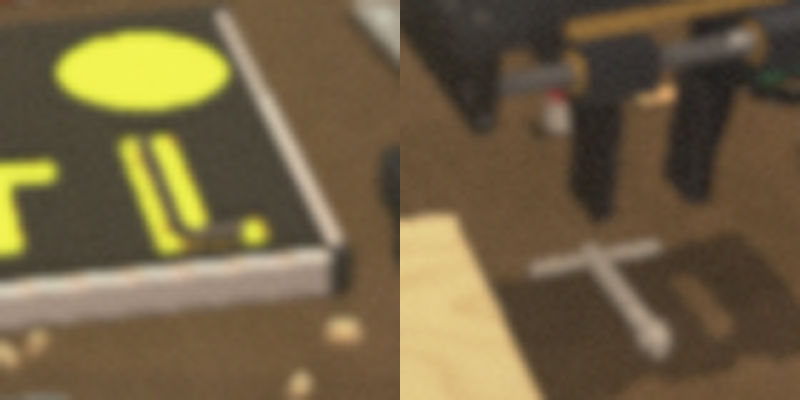

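The hex key lies in its pocket at about (351,228). The fingers straddle the chuck key stem at about (432,285), so I'll go down and grip.

>>> {"api": "move_arm", "payload": {"slide": [[0, -0.1, 2.5], [0, -0.1, 4.3], [0, -0.1, 4.9], [0, -0.1, 4.95], [0, -0.1, 4.95], [0, -0.1, 4.95]], "roll": [0, 0, 0, 0, 0, 0]}}

```text
time: 11.9
position: [0.6157, -0.2618, -0.0181]
tool_rot: [2.579, 1.792, 0.002]
ft_force: [0.1, 0.6, -0.0]
grip_width: 0.347
grip_force: 0.0
```

>>> {"api": "move_arm", "payload": {"slide": [[0, 0, 0], [0, 0, 0], [0, 0, 0], [0, 0, 0], [0, 0, 0], [0, 0, 0]], "roll": [0, 0, 0, 0, 0, 0], "gripper": 0.2, "squeeze": 20}}

```text
time: 12.5
position: [0.6152, -0.2615, -0.0189]
tool_rot: [2.579, 1.793, 0.001]
ft_force: [-0.6, -0.1, 1.4]
grip_width: 0.081
grip_force: 20.0
```

>>> {"api": "move_arm", "payload": {"slide": [[0, 0, -1], [0, 0, -4], [0, 0, -8], [0, 0, -9], [0, 0, -9], [0, 0, -9], [0, 0, -9]], "roll": [0, 0, 0, 0, 0, 0, 0]}}

```text
time: 13.2
position: [0.6136, -0.2606, 0.0689]
tool_rot: [-2.577, -1.792, 0.003]
ft_force: [-0.0, 0.4, -0.4]
grip_width: 0.088
grip_force: 20.0
```

```bash
python3 go.py .55,.051,.04,-26
```

```text
t 13.2 pos [ 0.6136 -0.2606  0.0689] psi -20.4 tilt 0.19 F [-0.   0.4 -0.4] grip 0.77 20.0 j7 0.21
.55,.051,.04,-26 slide [ 26.99 -16.81   2.95] roll 0.098
```

>>> {"api": "move_arm", "payload": {"slide": [[27.0, -17.0, -1], [27.0, -17.0, -1], [27.0, -17.0, -1], [27.0, -17.0, -1], [27.0, -17.0, -1], [27.0, -17.0, 0], [27.0, -17.0, 2], [27.0, -17.0, 2.5], [27.0, -17.0, 2.5], [27.0, -17.0, 2.5], [27.0, -17.0, 2.5], [27.0, -17.0, 2.5]], "roll": [0.098, 0.098, 0.098, 0.098, 0.098, 0.098, 0.098, 0.098, 0.098, 0.098, 0.098, 0.098]}}

```text
time: 14.4
position: [0.5504, 0.0495, 0.0465]
tool_rot: [2.666, 1.661, 0.001]
ft_force: [-0.0, -0.2, -0.7]
grip_width: 0.082
grip_force: 20.0
```

```bash
python3 go.py .55,.051,.003,-26;  python3 - <<'E'
from h import *
b=cams.get_image("scene")[:,:,::-1]
cv2.imwrite("pics/v5.png",cv2.resize(b[170:250,280:380],(750,600),interpolation=cv2.INTER_CUBIC))
E
```

```text
t 14.4 pos [0.5504 0.0495 0.0465] psi -26.1 tilt 0.06 F [-0.  -0.2 -0.7] grip 0.72 20.0 j7 -0.47
.55,.051,.003,-26 slide [ 0.11 -0.1   4.34] roll -0.003
```

View pics/v5.png

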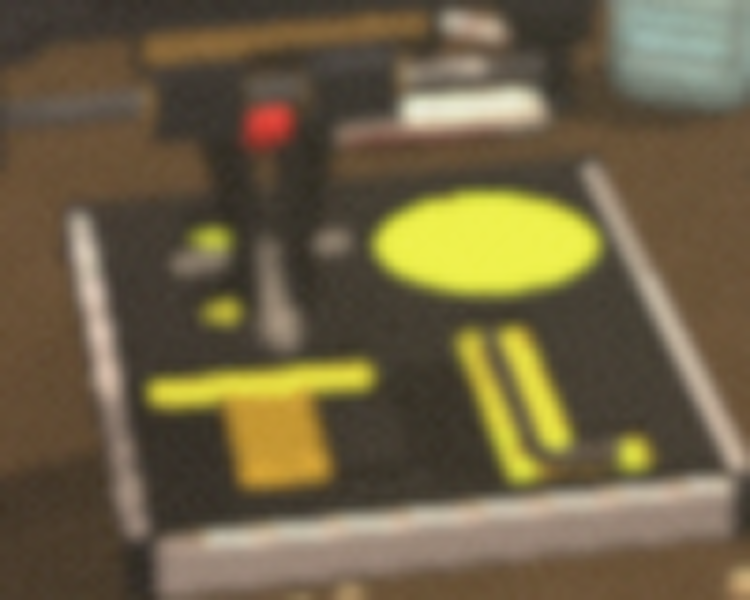

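The chuck key is held level and aligned with its T pocket. Lowering and releasing.

>>> {"api": "move_arm", "payload": {"slide": [[0.1, -0.05, 2], [0.1, -0.05, 3.7], [0.1, -0.05, 4.3], [0.1, -0.05, 4.3], [0.1, -0.05, 4.3]], "roll": [0, 0, 0, 0, 0]}}

```text
time: 14.95
position: [0.5503, 0.0518, 0.0036]
tool_rot: [2.664, 1.664, 0.002]
ft_force: [0.7, 0.1, -0.2]
grip_width: 0.081
grip_force: 20.0
```

>>> {"api": "move_arm", "payload": {"slide": [[0, 0, 0], [0, 0, 0], [0, 0, 0], [0, 0, 0], [0, 0, 0]], "roll": [0, 0, 0, 0, 0], "gripper": 3}}

```text
time: 15.45
position: [0.5498, 0.0521, 0.003]
tool_rot: [2.664, 1.665, 0.001]
ft_force: [-1.4, 0.5, 0.2]
grip_width: 0.334
grip_force: 0.0
```

>>> {"api": "move_arm", "payload": {"slide": [[0, 0, -2], [0, 0, -6], [0, 0, -9], [0, 0, -9], [0, 0, -9], [0, 0, -9]], "roll": [0, 0, 0, 0, 0, 0], "gripper": 8.7}}

```text
time: 16.05
position: [0.5486, 0.052, 0.0917]
tool_rot: [-2.664, -1.664, 0.003]
ft_force: [-0.3, 1.2, -1.7]
grip_width: 0.804
grip_force: 0.0
```

```bash
python3 go.py .447,.2276,.06,-26 .447,.2276,-.011,-26
```

```text
t 16.05 pos [0.5486 0.052  0.0917] psi -26.0 tilt 0.12 F [-0.3  1.2 -1.7] grip 7.0 0.0 j7 -0.5
.447,.2276,.06,-26 slide [ 11.33 -16.83   3.18] roll -0.0
.447,.2276,-.011,-26 slide [ 11.34 -16.82  10.28] roll -0.0
```

>>> {"api": "move_arm", "payload": {"slide": [[11.3, -16.9, 0], [11.3, -16.9, 0], [11.3, -16.9, 0], [11.3, -16.9, 0], [11.3, -16.9, 3], [11.3, -16.9, 5], [11.3, -16.9, 6], [11.3, -16.9, 6], [11.3, -16.9, 6]], "roll": [0, 0, 0, 0, 0, 0, 0, 0, 0]}}

```text
time: 16.95
position: [0.4477, 0.2272, 0.0329]
tool_rot: [2.665, 1.663, -0.0]
ft_force: [-0.2, -0.1, -0.1]
grip_width: 0.999
grip_force: 0.0
```

```bash
python3 go.py .447,.2276,-.011,-26;  python3 - <<'E'
from h import *
b=cams.get_image("scene")[:,:,::-1]
o=np.zeros((400,800,3),np.uint8)
o[:,:400]=cv2.resize(b[160:240,210:290],(400,400),interpolation=cv2.INTER_CUBIC)
o[:,400:]=cv2.resize(b[175:255,290:370],(400,400),interpolation=cv2.INTER_CUBIC)
cv2.imwrite("pics/v6.png",o)
E
```

```text
t 16.95 pos [0.4477 0.2272 0.0329] psi -26.1 tilt 0.02 F [-0.2 -0.1 -0.1] grip 8.69 0.0 j7 -0.92
.447,.2276,-.011,-26 slide [ 0.   -0.08  4.39] roll -0.001
```

View pics/v6.png

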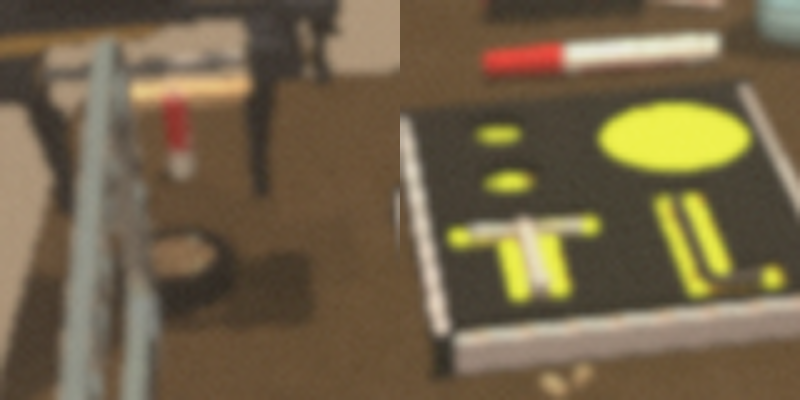

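Both keys are lying flat in their pockets. The fingers are over the tape, so I'll go down and grip it.

>>> {"api": "move_arm", "payload": {"slide": [[0, -0.05, 2], [0, -0.05, 3.8], [0, -0.05, 4.3], [0, -0.05, 4.3], [0, -0.05, 4.3]], "roll": [0, 0, 0, 0, 0]}}

```text
time: 17.5
position: [0.4478, 0.2283, -0.0091]
tool_rot: [-2.665, -1.664, -0.003]
ft_force: [-0.0, -0.7, -0.6]
grip_width: 1.001
grip_force: 0.0
```

>>> {"api": "move_arm", "payload": {"slide": [[0, 0, 0], [0, 0, 0], [0, 0, 0], [0, 0, 0], [0, 0, 0], [0, 0, 0]], "roll": [0, 0, 0, 0, 0, 0], "gripper": 5, "squeeze": 20}}

```text
time: 18.1
position: [0.447, 0.228, -0.0099]
tool_rot: [2.664, 1.665, 0.001]
ft_force: [0.2, -0.6, 2.2]
grip_width: 0.676
grip_force: 20.0
```

>>> {"api": "move_arm", "payload": {"slide": [[0, 0, -1], [0, 0, -4], [0, 0, -7], [0, 0, -8], [0, 0, -8], [0, 0, -8], [0, 0, -8]], "roll": [0, 0, 0, 0, 0, 0, 0]}}

```text
time: 18.8
position: [0.4458, 0.2273, 0.0684]
tool_rot: [2.664, 1.664, -0.004]
ft_force: [-0.1, -0.2, -0.5]
grip_width: 0.679
grip_force: 20.0
```

```bash
python3 go.py .678,.1087,.04,-26
```

```text
t 18.8 pos [0.4458 0.2273 0.0684] psi -26.0 tilt 0.15 F [-0.1 -0.2 -0.5] grip 5.91 20.0 j7 -0.94
.678,.1087,.04,-26 slide [-0.47 26.07  2.81] roll -0.0
```

>>> {"api": "move_arm", "payload": {"slide": [[-0.6, 26.0, 0], [-0.6, 26.0, 0], [-0.6, 26.0, 0], [-0.6, 26.0, 0], [-0.6, 26.0, 0], [-0.6, 26.0, 1.5], [-0.6, 26.0, 2.5], [-0.6, 26.0, 3], [-0.6, 26.0, 3], [-0.6, 26.0, 3], [-0.6, 26.0, 3]], "roll": [0, 0, 0, 0, 0, 0, 0, 0, 0, 0, 0]}}

```text
time: 19.9
position: [0.6778, 0.1097, 0.0408]
tool_rot: [-2.663, -1.666, -0.002]
ft_force: [0.1, -0.7, -0.1]
grip_width: 0.677
grip_force: 20.0
```

```bash
python3 go.py .678,.1087,.0078,-26;  python3 - <<'E'
from h import *
b=cams.get_image("scene")[:,:,::-1]
cv2.imwrite("pics/v7.png",cv2.resize(b[160:250,280:390],(733,600),interpolation=cv2.INTER_CUBIC))
E
```

```text
t 19.9 pos [0.6778 0.1097 0.0408] psi -25.9 tilt 0.08 F [ 0.1 -0.7 -0.1] grip 5.89 20.0 j7 -0.48
.678,.1087,.0078,-26 slide [-0.09  0.06  3.3 ] roll 0.001
```

View pics/v7.png

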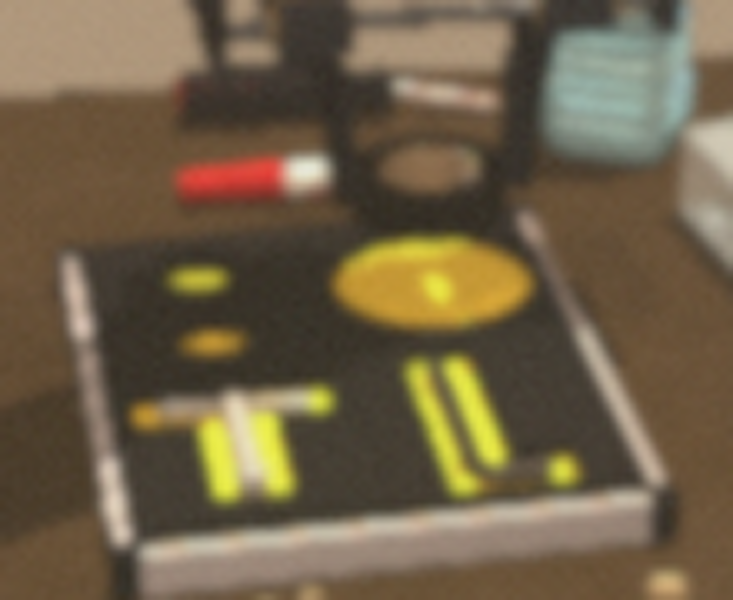

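The tape is level above its pocket. Lowering and releasing.

>>> {"api": "move_arm", "payload": {"slide": [[-0.1, 0.05, 1.5], [-0.1, 0.05, 2.8], [-0.1, 0.05, 3.2], [-0.1, 0.05, 3.2], [-0.1, 0.05, 3.2]], "roll": [0, 0, 0, 0, 0]}}

```text
time: 20.45
position: [0.6773, 0.1073, 0.0071]
tool_rot: [-2.664, -1.664, 0.002]
ft_force: [-0.9, -0.1, 0.1]
grip_width: 0.682
grip_force: 20.0
```

>>> {"api": "move_arm", "payload": {"slide": [[0, 0, 0], [0, 0, 0], [0, 0, 0], [0, 0, 0], [0, 0, 0]], "roll": [0, 0, 0, 0, 0], "gripper": 7.5}}

```text
time: 20.95
position: [0.678, 0.1074, 0.0079]
tool_rot: [2.664, 1.664, 0.0]
ft_force: [0.7, 0.4, 0.0]
grip_width: 0.857
grip_force: 0.0
```

>>> {"api": "move_arm", "payload": {"slide": [[0, 0, -2], [0, 0, -6], [0, 0, -9], [0, 0, -10], [0, 0, -10], [0, 0, -10]], "roll": [0, 0, 0, 0, 0, 0]}}

```text
time: 21.55
position: [0.6771, 0.1075, 0.1065]
tool_rot: [-2.664, -1.664, 0.003]
ft_force: [-0.3, 0.5, -0.2]
grip_width: 0.863
grip_force: 0.0
```

```bash
python3 - <<'E'
from h import *
# cells: height check with scene view (top centre), and foot midpoint
for c in ([.6856,-.1606],[.5084,.3469]): print(proj("scene",[*c,.05]).round(1),proj("scene",[*c,0]).round(1))
E
python3 go.py .5084,.3469,.08,-26 .5084,.3469,-.003,-26
```

```text
[[422.9 235.9]] [[421.  255.1]]
[[243.9 178.6]] [[246.  194.6]]
t 21.55 pos [0.6771 0.1075 0.1065] psi -26.0 tilt 0.11 F [-0.3  0.5 -0.2] grip 7.51 0.0 j7 -0.5
.5084,.3469,.08,-26 slide [ 14.13 -25.65   2.68] roll -0.0
.5084,.3469,-.003,-26 slide [ 14.14 -25.64  10.98] roll -0.0
```

>>> {"api": "move_arm", "payload": {"slide": [[14.1, -25.7, 0], [14.1, -25.7, 0], [14.1, -25.7, 0], [14.1, -25.7, 0], [14.1, -25.7, 0], [14.1, -25.7, 0], [14.1, -25.7, 2], [14.1, -25.7, 4], [14.1, -25.7, 4.5], [14.1, -25.7, 4.5], [14.1, -25.7, 4.5]], "roll": [0, 0, 0, 0, 0, 0, 0, 0, 0, 0, 0], "gripper": 4.5}}

```text
time: 22.65
position: [0.5092, 0.3464, 0.0629]
tool_rot: [2.665, 1.663, -0.0]
ft_force: [0.2, 0.4, 0.5]
grip_width: 0.517
grip_force: 0.0
```

```bash
python3 go.py .5084,.3469,-.005,-26; python3 - <<'E'
from h import *
b=cams.get_image("scene")[:,:,::-1]
o=np.zeros((400,800,3),np.uint8)
o[:,:400]=cv2.resize(b[140:220,210:290],(400,400),interpolation=cv2.INTER_CUBIC)
o[:,400:]=cv2.resize(b[175:255,290:370],(400,400),interpolation=cv2.INTER_CUBIC)
cv2.imwrite("pics/v8.png",o)
E
```

```text
t 22.65 pos [0.5092 0.3464 0.0629] psi -26.1 tilt 0.01 F [0.2 0.4 0.5] grip 4.5 0.0 j7 -0.99
.5084,.3469,-.005,-26 slide [ 0.01 -0.09  6.79] roll -0.001
```

View pics/v8.png

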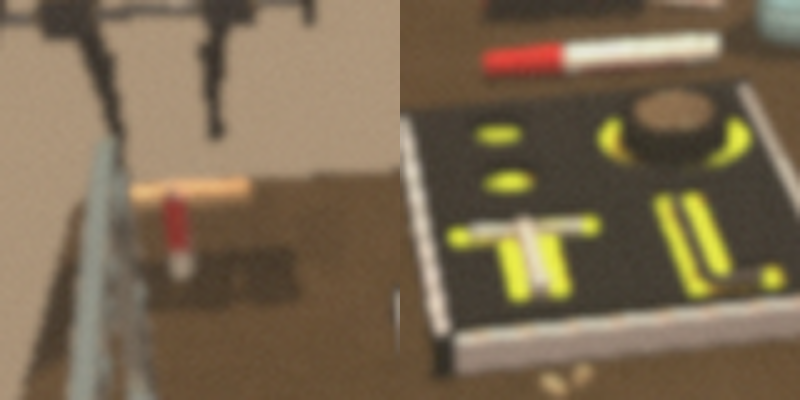

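The tape is in its pocket at about (425,200). The fingers are centred over the cell once the perspective slope is allowed for. Descending.

>>> {"api": "move_arm", "payload": {"slide": [[0, -0.05, 3], [0, -0.05, 5.5], [0, -0.05, 6.6], [0, -0.05, 6.7], [0, -0.05, 6.7], [0, -0.05, 6.7]], "roll": [0, 0, 0, 0, 0, 0]}}

```text
time: 23.3
position: [0.5096, 0.3478, -0.0025]
tool_rot: [-2.664, -1.664, -0.004]
ft_force: [0.4, 0.0, -0.9]
grip_width: 0.514
grip_force: 0.0
```

>>> {"api": "move_arm", "payload": {"slide": [[0, 0, 0], [0, 0, 0], [0, 0, 0], [0, 0, 0], [0, 0, 0], [0, 0, 0]], "roll": [0, 0, 0, 0, 0, 0], "gripper": 0.8, "squeeze": 15}}

```text
time: 23.9
position: [0.5084, 0.3471, -0.0041]
tool_rot: [-2.664, -1.665, -0.0]
ft_force: [-0.6, 0.2, 0.7]
grip_width: 0.162
grip_force: 15.0
```

>>> {"api": "move_arm", "payload": {"slide": [[0, 0, -1], [0, 0, -4], [0, 0, -7], [0, 0, -8], [0, 0, -8], [0, 0, -8], [0, 0, -8]], "roll": [0, 0, 0, 0, 0, 0, 0]}}

```text
time: 24.6
position: [0.5073, 0.3463, 0.0742]
tool_rot: [2.664, 1.664, -0.004]
ft_force: [0.7, -0.8, -0.7]
grip_width: 0.161
grip_force: 15.0
```

```bash
python3 go.py .6087,.1718,.04,-26
```

```text
t 24.6 pos [0.5073 0.3463 0.0742] psi -26.0 tilt 0.16 F [ 0.7 -0.8 -0.7] grip 1.4 15.0 j7 -0.99
.6087,.1718,.04,-26 slide [-11.23  16.77   3.43] roll -0.0
```

>>> {"api": "move_arm", "payload": {"slide": [[-11.4, 16.7, 0], [-11.4, 16.7, 0], [-11.4, 16.7, 0], [-11.4, 16.7, 0], [-11.4, 16.7, 1.5], [-11.4, 16.7, 2.5], [-11.4, 16.7, 3], [-11.4, 16.7, 3], [-11.4, 16.7, 3], [-11.4, 16.7, 3]], "roll": [0, 0, 0, 0, 0, 0, 0, 0, 0, 0]}}

```text
time: 25.6
position: [0.6085, 0.1727, 0.0464]
tool_rot: [-2.663, -1.667, -0.002]
ft_force: [0.2, -0.0, -0.5]
grip_width: 0.162
grip_force: 15.0
```

```bash
python3 go.py .6087,.1718,.0073,-26
```

```text
t 25.6 pos [0.6085 0.1727 0.0464] psi -25.9 tilt 0.06 F [ 0.2 -0.  -0.5] grip 1.41 15.0 j7 -0.62
.6087,.1718,.0073,-26 slide [-0.08  0.06  3.91] roll 0.002
```

>>> {"api": "move_arm", "payload": {"slide": [[-0.05, 0, 1.5], [-0.05, 0, 3], [-0.05, 0, 3.5], [-0.05, 0, 3.8], [-0.05, 0, 3.8], [-0.05, 0, 3.8], [-0.05, 0, 3.8]], "roll": [0, 0, 0, 0, 0, 0, 0]}}

```text
time: 26.3
position: [0.6085, 0.1709, 0.0079]
tool_rot: [2.664, 1.664, 0.001]
ft_force: [-0.5, 0.3, 0.3]
grip_width: 0.164
grip_force: 15.0
```

```bash
python3 go.py .6087,.1718,.0073,-26; python3 - <<'E'
from h import *
b=cams.get_image("scene")[:,:,::-1]
cv2.imwrite("pics/v9.png",cv2.resize(b[160:240,270:370],(750,600),interpolation=cv2.INTER_CUBIC))
E
```

```text
t 26.3 pos [0.6085 0.1709 0.0079] psi -26.0 tilt 0.03 F [-0.5  0.3  0.3] grip 1.43 15.0 j7 -0.61
.6087,.1718,.0073,-26 slide [ 0.09 -0.02  0.06] roll -0.0
```

View pics/v9.png

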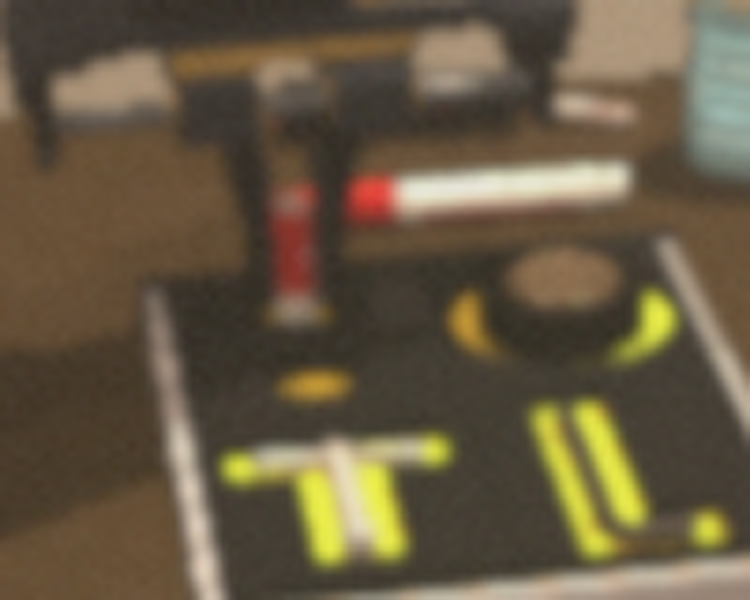

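The cell's foot is in the far hole at about (310,201). I'll touch it down and release.

>>> {"api": "move_arm", "payload": {"slide": [[0, 0, 0.1], [0, 0, 0.1]], "roll": [0, 0]}}

```text
time: 26.55
position: [0.6084, 0.171, 0.007]
tool_rot: [2.664, 1.664, 0.001]
ft_force: [-0.1, -0.9, -0.3]
grip_width: 0.163
grip_force: 15.0
```

>>> {"api": "move_arm", "payload": {"slide": [[0, 0, 0], [0, 0, 0], [0, 0, 0], [0, 0, 0], [0, 0, 0]], "roll": [0, 0, 0, 0, 0], "gripper": 3.5}}

```text
time: 27.05
position: [0.6082, 0.1709, 0.0069]
tool_rot: [-2.664, -1.664, -0.0]
ft_force: [-0.2, 0.1, -0.7]
grip_width: 0.393
grip_force: 0.0
```

>>> {"api": "move_arm", "payload": {"slide": [[0, 0, -1], [0, 0, -4], [0, 0, -8], [0, 0, -11], [0, 0, -12], [0, 0, -12], [0, 0, -12]], "roll": [0, 0, 0, 0, 0, 0, 0]}}

```text
time: 27.75
position: [0.6074, 0.1708, 0.1258]
tool_rot: [-2.664, -1.664, 0.002]
ft_force: [0.4, -0.5, -0.7]
grip_width: 0.403
grip_force: 0.0
```

```bash
python3 go.py .6856,-.1606,.06,-26
```

```text
t 27.75 pos [0.6074 0.1708 0.1258] psi -26.0 tilt 0.09 F [ 0.4 -0.5 -0.7] grip 3.51 0.0 j7 -0.65
.6856,-.1606,.06,-26 slide [-26.35  21.57   6.58] roll -0.0
```

>>> {"api": "move_arm", "payload": {"slide": [[-26.4, 21.5, 0], [-26.4, 21.5, 0], [-26.4, 21.5, 0], [-26.4, 21.5, 0], [-26.4, 21.5, 0], [-26.4, 21.5, 0], [-26.4, 21.5, 1], [-26.4, 21.5, 4], [-26.4, 21.5, 6], [-26.4, 21.5, 6.7], [-26.4, 21.5, 6.7], [-26.4, 21.5, 6.7], [-26.4, 21.5, 6.7]], "roll": [0, 0, 0, 0, 0, 0, 0, 0, 0, 0, 0, 0, 0]}}

```text
time: 29.05
position: [0.6866, -0.1605, 0.0612]
tool_rot: [2.663, 1.665, 0.003]
ft_force: [-0.0, -0.7, 0.5]
grip_width: 0.401
grip_force: 0.0
```

```bash
python3 go.py .6856,-.1606,-.0045,-26; python3 - <<'E'
from h import *
b=cams.get_image("scene")[:,:,::-1]
o=np.zeros((400,800,3),np.uint8)
o[:,:400]=cv2.resize(b[190:270,380:460],(400,400),interpolation=cv2.INTER_CUBIC)
o[:,400:]=cv2.resize(b[165:245,280:360],(400,400),interpolation=cv2.INTER_CUBIC)
cv2.imwrite("pics/v10.png",o)
E
```

```text
t 29.05 pos [ 0.6866 -0.1605  0.0612] psi -26.0 tilt 0.13 F [-0.  -0.7  0.5] grip 3.49 0.0 j7 -0.06
.6856,-.1606,-.0045,-26 slide [-0.05 -0.1   6.57] roll 0.0
```

View pics/v10.png

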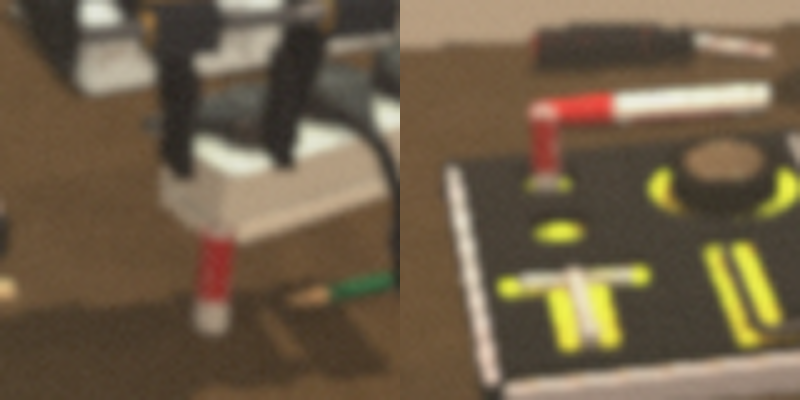

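The first cell stands upright in its hole. Before descending here, I'll check how far the power strip plugs are from the gripper body.

```bash
python3 - <<'E'
from h import *
c=np.array([.6856,-.1606]);a=np.radians(-26);u=np.array([np.cos(a),np.sin(a)]);v=np.array([-u[1],u[0]])
for nm,p,z in (("plug1",(371,146),.05),("plug1 edge",(377,153),.05),("plug2",(375,128),.05),("plug2 edge",(386,134),.05),("strip corner",(379,157),.03),("bone",(420,150),.04),("penciltip",(393.7,163.3),.004)):
    X=ray("top",p,z)[0]; d=X[:2]-c; print(nm,X.round(3),"along",(d@u).round(3),"across",(d@v).round(3))
for z in (.03,.05,.07): print(z,proj("scene",ray("top",(371,146),z)).round(0))
E
```

```text
plug1 [ 0.759 -0.104  0.05 ] along 0.041 across 0.083
plug1 edge [ 0.739 -0.121  0.05 ] along 0.031 across 0.059
plug2 [ 0.81  -0.115  0.05 ] along 0.092 across 0.095
plug2 edge [ 0.793 -0.146  0.05 ] along 0.09 across 0.061
strip corner [ 0.732 -0.129  0.03 ] along 0.028 across 0.049
bone [ 0.752 -0.242  0.04 ] along 0.095 across -0.044
penciltip [ 0.72  -0.174  0.004] along 0.037 across 0.003
0.03 [[429. 222.]]
0.05 [[427. 215.]]
0.07 [[426. 208.]]
```

The plugs are at least 59 mm off the gripper axis and the body's half width is 37.5 mm, so it is clear. Descending.

>>> {"api": "move_arm", "payload": {"slide": [[-0.05, -0.1, 3], [-0.05, -0.1, 5], [-0.05, -0.1, 6.2], [-0.05, -0.1, 6.5], [-0.05, -0.1, 6.5], [-0.05, -0.1, 6.5]], "roll": [0, 0, 0, 0, 0, 0]}}

```text
time: 29.7
position: [0.6856, -0.161, -0.0037]
tool_rot: [2.663, 1.664, 0.003]
ft_force: [-0.9, -0.3, 0.4]
grip_width: 0.405
grip_force: 0.0
```

>>> {"api": "move_arm", "payload": {"slide": [[0, 0, 0], [0, 0, 0], [0, 0, 0], [0, 0, 0], [0, 0, 0], [0, 0, 0]], "roll": [0, 0, 0, 0, 0, 0], "gripper": 0.8, "squeeze": 15}}

```text
time: 30.3
position: [0.6848, -0.1607, -0.0048]
tool_rot: [2.664, 1.664, 0.001]
ft_force: [-0.2, 0.5, 3.2]
grip_width: 0.165
grip_force: 15.0
```

>>> {"api": "move_arm", "payload": {"slide": [[0, 0, -1], [0, 0, -4], [0, 0, -8], [0, 0, -11], [0, 0, -11], [0, 0, -11], [0, 0, -11]], "roll": [0, 0, 0, 0, 0, 0, 0]}}

```text
time: 31.0
position: [0.6836, -0.1602, 0.1037]
tool_rot: [-2.663, -1.664, 0.002]
ft_force: [0.0, 0.5, -0.8]
grip_width: 0.166
grip_force: 15.0
```

```bash
python3 go.py .5856,.1246,.07,-26
```

```text
t 31.0 pos [ 0.6836 -0.1602  0.1037] psi -26.0 tilt 0.12 F [ 0.   0.5 -0.8] grip 1.44 15.0 j7 -0.07
.5856,.1246,.07,-26 slide [ 21.3  -21.29   3.4 ] roll -0.0
```

>>> {"api": "move_arm", "payload": {"slide": [[21.3, -21.4, 0], [21.3, -21.4, 0], [21.3, -21.4, 0], [21.3, -21.4, 0], [21.3, -21.4, 0], [21.3, -21.4, 0], [21.3, -21.4, 1], [21.3, -21.4, 3], [21.3, -21.4, 5], [21.3, -21.4, 5.5], [21.3, -21.4, 5.5], [21.3, -21.4, 5.5]], "roll": [0, 0, 0, 0, 0, 0, 0, 0, 0, 0, 0, 0]}}

```text
time: 32.2
position: [0.586, 0.1243, 0.0502]
tool_rot: [2.665, 1.664, 0.0]
ft_force: [0.2, 0.2, 0.0]
grip_width: 0.163
grip_force: 15.0
```

```bash
python3 go.py .5856,.1246,.0066,-26
```

```text
t 32.2 pos [0.586  0.1243 0.0502] psi -26.0 tilt 0.02 F [0.2 0.2 0. ] grip 1.41 15.0 j7 -0.56
.5856,.1246,.0066,-26 slide [ 0.01 -0.05  4.36] roll -0.001
```

>>> {"api": "move_arm", "payload": {"slide": [[0, -0.05, 1.5], [0, -0.05, 3], [0, -0.05, 4], [0, -0.05, 4.3], [0, -0.05, 4.35], [0, -0.05, 4.35], [0, -0.05, 4.35]], "roll": [0, 0, 0, 0, 0, 0, 0]}}

```text
time: 32.9
position: [0.5848, 0.1248, 0.0062]
tool_rot: [-2.664, -1.664, 0.001]
ft_force: [-1.7, -0.4, 2.3]
grip_width: 0.163
grip_force: 15.0
```

>>> {"api": "move_arm", "payload": {"slide": [[0, 0, 0], [0, 0, 0], [0, 0, 0], [0, 0, 0], [0, 0, 0]], "roll": [0, 0, 0, 0, 0], "gripper": 3.5}}

```text
time: 33.4
position: [0.5852, 0.1249, 0.0063]
tool_rot: [2.664, 1.665, 0.0]
ft_force: [-0.2, 0.2, -0.1]
grip_width: 0.393
grip_force: 0.0
```

>>> {"api": "move_arm", "payload": {"slide": [[0, 0, -1], [0, 0, -4], [0, 0, -8], [0, 0, -12], [0, -8, -15], [0, -15, -15], [0, -15, -15], [0, -15, -15], [0, -15, -15]], "roll": [0, 0, 0, 0, 0, 0, 0, 0, 0]}}

```text
time: 34.3
position: [0.4499, 0.1917, 0.1576]
tool_rot: [-2.661, -1.668, -0.004]
ft_force: [0.4, -0.3, 0.3]
grip_width: 0.403
grip_force: 0.0
```

```bash
python3 go.py; python3 - <<'E'
from h import *
a=cams.get_image("top")[:,:,::-1]; b=cams.get_image("scene")[:,:,::-1]
o=np.zeros((400,800,3),np.uint8)
o[:,:400]=cv2.resize(a[140:250,240:360],(400,400),interpolation=cv2.INTER_CUBIC)
o[:,400:]=cv2.resize(b[160:260,280:390],(400,400),interpolation=cv2.INTER_CUBIC)
cv2.imwrite("pics/v11.png",o)
E
```

```text
t 34.3 pos [0.4499 0.1917 0.1576] psi -25.8 tilt 0.15 F [ 0.4 -0.3  0.3] grip 3.51 0.0 j7 -0.91
```

View pics/v11.png

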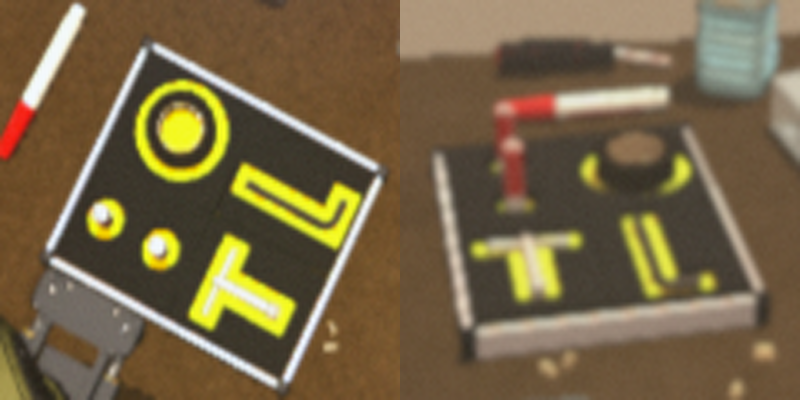

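All five items are home: the keys and tape lie flat in their pockets, both cells stand upright, and the marker hasn't moved. The arm is clear, so I'll hand the job in.

>>> {"api": "move_arm", "payload": {"slide": [[0, 0, 0], [0, 0, 0], [0, 0, 0]], "roll": [0, 0, 0]}}

```text
time: 34.7
position: [0.4509, 0.1899, 0.156]
tool_rot: [2.665, 1.662, -0.001]
ft_force: [-0.0, -0.1, -0.9]
grip_width: 0.403
grip_force: 0.0
```

```bash
python3 -c "
from bench import workorder
print(workorder.close_job())"
```

```text
the job is handed in; nothing more can be done
None
```

The job is handed in at about 35 s: the last pictures show both keys and the tape flat in their pockets, both cells upright in their holes and the marker untouched, but I viewed 16 pictures, over the limit of 14.

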